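# Right the toppled display column and slide it back against the drawer cabinet

### The job

The wooden spectacle-display column has toppled across the pile of booklets. Tip it upright on the edge of its own foot, keeping the foot on the counter, and once it stands by itself slide it gently along the counter, standing, until the broad side of its foot is flat against the side of the small drawer cabinet, without ramming it. Leave the other things on the counter where they are.

Things in the scene. Friction and masses are not known exactly. Their poses are not given: they have to be found in the camera images.
- column: Loose, about 0.5 kg, 230 mm long: dark wooden foot 110 x 52 x 20 mm (x, y, z); on it a centred pale wooden shaft 90 x 40 x 210 mm, so the foot stands out 10 mm at the narrow and 6 mm at the broad sides. Four 16 mm pegs on the shaft's +x narrow side. Origin: centre of the foot's underside; z along the column to its top, y square to the broad sides. Mass and friction vary.
- column_edge (a point): Middle of the foot's lower -y edge: column (0, -26, 0) mm, axes as column. The column lies on this edge (-y broad side beneath) and turns up about it; the foot may slip a little meanwhile. Once its axis is within about 12 degrees of vertical it drops onto the foot by itself, rocking a little. Standing, it slides if pushed low at the foot and may topple if pushed high.
- column_top (a point): Centre of the column's top end: column (0, 0, 230) mm. At the start the column is propped about 17 degrees above level by the booklets, foot towards the cabinet; the top end overhangs the booklets by about 40 mm with some 60 mm of free height under it. Too wide across x for most grippers, it can be lifted from beneath the end with slanting fingers.
- column_face (a point): Middle of the +y broad side of the foot, 10 mm above its underside: column (0, 26, 10) mm. This side goes against the cabinet. Axes as column.
- cabinet_face (a point): Fixed low grey drawer cabinet to the left, 380 mm long (x), 160 mm deep (y), 115 mm high. The point: middle of the length of its plain flat side that looks to the column, 10 mm above the counter; y points into the cabinet, square to that side, x along the side, z up.
- cabinet: The same rigid cabinet; origin on the counter, 10 mm below cabinet_face, same axes. Sliding the column takes 3 to 8 N; a light push of 10 to 20 N closes the gap, more than 40 N on the cabinet is ramming.
- booklets: Fixed pile of blue booklets, 120 x 75 mm (x, y), 36 mm high, under the column's shaft; origin in the centre of its underside, y along the lying column towards its foot.
- spray: Bystander: small bottle, 44 mm across, 130 mm high; origin under its centre.
- mug: Bystander: black mug, 76 mm across, 85 mm high; origin under its centre.
- case: Bystander: black spectacle case 65 x 155 x 40 mm; origin under its centre.
- blank_a: Bystander: lens blank, disc 68 mm across, 9 mm thick; origin under its centre.
- blank_b: Bystander: lens blank, disc 68 mm across, 9 mm thick; origin under its centre.
- driver: Bystander: small screwdriver, lying along its x.
- pot: Bystander: screw-top jar, 48 mm across, 50 mm high; origin under its centre.
Mind the look-alikes: they are no part of the job. Several things have the shape of the column; the one meant has the colours described above.

How it is judged:
By the outcome, as a careful person would: the job done as asked, in the order asked, and still so for the second after the job is handed in, with the robot touching nothing.
It also fails if it takes over 61 s, if anything falls off the work surface, if the arm or the gripper's body presses on something with over 40 N, if the wrist force passes 120 N, or if a joint passes its speed limit or range.

### The arm

A 6-joint arm with a two-finger parallel gripper is mounted at the origin on the work surface. World frame = base frame: x ahead of the robot, y to its left, z up, the work surface at z = 0. Lengths are in m, angles in rad, forces in N, time in s.
With the tool pointing down it reaches from about 0.35 to 0.975 m from the base axis. Payload 4.9 kg.
Tool frame: the origin (TCP) lies between the finger pads; the fingertips stand 11 mm ahead of it and the grasp point (between the pads) lies 8 mm behind it; z points along the fingers, y is the line along which they close (so a half turn about z gives the same grasp; the last joint's range is limited). The gripper opens to 85 mm and grips with 20 to 120 N. Pads are 22 mm wide; open, the fingers measure 114 mm over their backs; the gripper's body (76 mm by 85 mm) begins 54 mm behind the grasp point. The pads swing forward as they close: fully open they stand 13 mm farther back than shut.
Start: joints at [0.996, 0.053, 1.613, -0, 1.476, -0.119], TCP at [0.275, 0.561, 0.242] pointing down, gripper open.
Joint ranges: [-3.01, 3.01], [-1.01, 2.22], [0.06, 2.58], [-1.02, 4.17], [0.09, 2.62], [-3.14, 3.14]. Speed limits (rad/s): [2.57, 2.57, 3.14, 3.14, 3.14, 3.14].

### API

Orientations are given as a rotation vector (axis times angle).
In Python, from plant import telemetry, camera, camera_model, env gives the robot as it stands. The module is installed in compiled form; this text tells all that it offers.
- The arm moves only by the shell command python3 -m pendant 'ROWS' [FORCE]. ROWS is JSON, a list of rows, each an object with "linear": the shift along the world's x, y, z as a fraction of full scale, a list of three; "rotation": the turn, a rotation vector about the world's x, y, z as a fraction of full scale, a list of three; "jaw": the finger opening in mm, from 0 to 85.4. A call has exactly 8 rows; each row shifts and turns the commanded pose from where the row before left it; what a row does not reach is not made up. Full scale, the value 1, is 0.2 m for a shift and 90 degrees for a turn. A row lasts 1/12 s, in which the tool goes at most 41.7 mm and 7.16 degrees, less where a joint would pass 70% of its speed; a pose out of reach is approached as far as the arm can. A call with a number of a shift or a turn outside -1 to 1 is refused whole. A call with a gripper value outside its range is refused whole. The fingers move at their own pace and stop on an object; FORCE is the grip in N (left out, the last holds). Time passes only in rows, so rows that do not move let the fingers close, or fill a call up. It gives the time, the measured TCP pose, the force, the opening and the grip force at its end, in the units of the state.
- telemetry.sense(): the state, without advancing time (a new reading comes with each control period).
- camera(name): name is "side" or "top" or "wrist"; returns (picture, depth): 420x560x3 uint8, red, green, blue; 420x560 float32, m along the optical axis (not along the pixel's ray), 0 where there is no reading.
- camera_model(name): a dict with "camera_matrix" (3x3 intrinsics, pixels), "position" and "attitude" of the camera in the world. Camera axes: x right, y down, z forward; pixel columns grow to the right and rows downward; lengths in m; the calibration is good to about 2 mm. A picture is of the moment at which its call begins: read the wrist's pose just before it. camera_model takes no time and is no camera call; for the wrist camera it gives the pose at the moment of the call.
- env.job_done(): hands the job in; it is judged then, once.
The state is a dict: "t": time; "joints": joint angles; "dq": joint speeds; "joint_efforts": joint torques, N m; "position": TCP position; "eef_rot": TCP orientation; "contact_force": force on the tool from outside, world axes, zero at the start; "torque": the same for the moment, N m; "finger_gap": opening from 0.0 (shut) to 1.0 (fully open); "finger_force": force on a finger pad.
Only numpy, scipy, OpenCV 4.12 (cv2) and the standard library are available. Lean on these libraries where they do the work, as an engineer would, in place of code of your own. Each camera call takes 0.05 s, during which the arm holds its last target. There are 200 camera calls.

## Working session

There is one attempt and no reset: what is moved stays moved. The work goes in short steps, Python scripts to look and compute and a shell command to move; the robot and the scene stay as the last step left them, time stands still between calls to the robot, and variables do not carry over. Pictures are saved under pics/ and viewed, at most 10 in all, crops included, and the job is handed in when it is done.

```bash
mkdir -p pics; python3 - <<'E'
from plant import telemetry, camera, camera_model
import cv2,numpy as np
for n in("top","side"):
    p,d=camera(n); np.savez(f"pics/{n}0.npz",p=p,d=d); cv2.imwrite(f"pics/{n}0.png",p[...,::-1])
    m=camera_model(n); print(n,m)
print(telemetry.sense())
E
```

```text
top {'camera_matrix': array([[437.16582662,   0.        , 283.67931171],
       [  0.        , 437.16582662, 217.88449559],
       [  0.        ,   0.        ,   1.        ]]), 'position': array([ 0.48591135, -0.07681395,  1.01056461]), 'attitude': array([-2.19889328,  2.17343776, -0.12805434])}
side {'camera_matrix': array([[426.58235352,   0.        , 274.96818766],
       [  0.        , 426.58235352, 204.63961107],
       [  0.        ,   0.        ,   1.        ]]), 'position': array([0.47109086, 0.54268529, 0.62933702]), 'attitude': array([-0.21830041,  2.79332806, -1.27300126])}
{'t': 0.1, 'joints': array([ 9.96010867e-01,  5.32970590e-02,  1.61418392e+00,  1.28396668e-05,
        1.47597562e+00, -1.19008441e-01]), 'dq': array([ 6.58948990e-05, -7.21966667e-04, -3.01695550e-03, -1.04405711e-03,
        2.15935089e-03,  2.15118603e-05]), 'joint_efforts': array([ 8.96937718e-05, -3.94905174e+01, -3.71363783e+01, -1.62362512e-04,
        3.84782528e-03,  7.65250775e-06]), 'position': array([0.2748015 , 0.56073602, 0.24116581]), 'eef_rot': array([-7.09607883e-01, -3.05973801e+00,  2.74608404e-03]), 'contact_force': array([ 0.05555006, -0.79665868, -0.89111945]), 'torque': array([-0.00211663,  0.04076551,  0.02585239]), 'finger_force': 0.0, 'finger_gap': 1.0008040823112956}
```

View pics/top0.png

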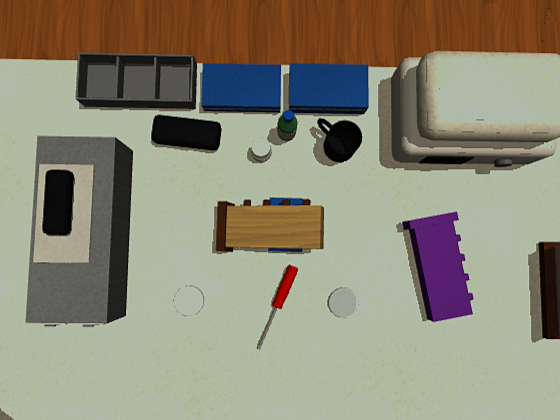

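View pics/side0.png

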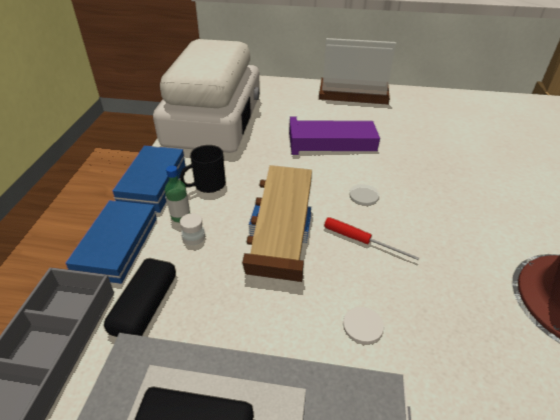

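The column could be confused with three things in the top view: the pale shaft with a dark foot at (270,227), the purple one at (440,265), and the dark brown one at (550,290). The description fits (270,227), with its foot at (222,227) facing the cabinet side at (120,230).

```bash
cat > h.py <<'E'
import numpy as np,cv2
from scipy.spatial.transform import Rotation as R
from plant import telemetry,camera,camera_model
def cloud(d,m):
    K=m["camera_matrix"];v,u=np.indices(d.shape)
    P=np.stack([(u-K[0,2])/K[0,0]*d,(v-K[1,2])/K[1,1]*d,d],-1)
    W=P@R.from_rotvec(m["attitude"]).as_matrix().T+m["position"]; W[d==0]=np.nan
    return W
E
python3 - <<'E'
from h import *
z=np.load("pics/top0.npz");p,d=z["p"],z["d"];W=cloud(d,camera_model("top"))
cv2.imwrite("pics/crop0.png",cv2.resize(p[180:270,190:350,::-1],(800,450)))
hsv=cv2.cvtColor(p,cv2.COLOR_RGB2HSV)
def box(mask,name):
    w=W[mask];print(name,mask.sum(),np.nanmin(w,0).round(4),np.nanmax(w,0).round(4))
roi=np.zeros(d.shape,bool);roi[190:262,205:335]=1
pale=roi&(hsv[...,0]>10)&(hsv[...,0]<28)&(hsv[...,1]>80)&(hsv[...,2]>120)
box(pale,"pale")
r=cv2.minAreaRect(np.argwhere(pale)[:,::-1].astype(np.float32));print(r,cv2.boxPoints(r))
# plane fit of shaft upper side
w=W[pale];w=w[~np.isnan(w).any(1)];c=np.median(w,0);k=np.abs((w-c)[:,0])<.03;n=np.linalg.svd(w-w.mean(0),full_matrices=0)[2];print("plane",w.mean(0),n)
foot=roi&(W[...,2]>.008)&(hsv[...,2]<110)&(np.indices(d.shape)[1]<232)
box(foot,"foot")
for uv in[(222,205),(222,227),(222,250),(229,227),(240,227),(320,210),(320,227),(320,245),(232,210),(232,245),(285,200),(285,250),(250,203)]:print(uv,W[uv[1],uv[0]].round(4),p[uv[1],uv[0]])
print("cab");
for v in(160,190,230,270,300):
    row=W[v,95:140]; print(v,[(95+i,row[i].round(3).tolist()) for i in(10,20,25,30,33,36,40)])
roi2=np.zeros(d.shape,bool);roi2[110:340,0:140]=1
box(roi2&(W[...,2]>.105)&(W[...,2]<.125),"cabtop")
for n,(a,b,c_,e) in dict(driver=(260,355,250,300),spray=(105,142,275,300),pot=(135,165,245,275),case=(110,155,145,225),blankL=(280,320,165,210),blankR=(280,320,322,360),mug=(112,165,315,365),booklet=(192,258,255,315)).items():
    q=np.zeros(d.shape,bool);q[a:b,c_:e]=1;box(q&(W[...,2]>.004),n)
E
```

```text
pale 3913 [ 0.5085 -0.1854  0.0382] [0.5993 0.026  0.1116]
((274.5, 226.5), (43.0, 97.0), 90.0) [[226. 205.]
 [323. 205.]
 [323. 248.]
 [226. 248.]]
plane [ 0.55394166 -0.07749644  0.07946666] [[-0.01509063 -0.95900165  0.28299841]
 [ 0.99988471 -0.01399621  0.00588875]
 [-0.00168642  0.28305465  0.9591023 ]]
foot 531 [0.5023 0.0172 0.01  ] [0.6106 0.048  0.0576]
(222, 205) [0.6012 0.0356 0.0516] [55 27 13]
(222, 227) [0.5527 0.0346 0.051 ] [56 29 14]
(222, 250) [0.5023 0.033  0.0545] [47 16  0]
(229, 227) [0.553  0.0194 0.0495] [130  98  47]
(240, 227) [ 0.5528 -0.0052  0.0564] [132  98  49]
(320, 210) [ 0.5864 -0.1743  0.1107] [139 103  51]
(320, 227) [ 0.5513 -0.1748  0.1067] [128  96  47]
(320, 245) [ 0.5141 -0.1753  0.1029] [86 64 31]
(232, 210) [0.5904 0.0134 0.0521] [142 107  54]
(232, 245) [0.5135 0.0116 0.0533] [159 118  57]
(285, 200) [ 0.6115 -0.1025  0.0716] [59 25  3]
(285, 250) [ 0.5042 -0.1046  0.0336] [ 3 26 61]
(250, 203) [ 0.6073 -0.0255  0.0451] [15  0  0]
cab
160 [(105, [0.684, 0.271, 0.114]), (115, [0.687, 0.255, 0.102]), (120, [0.693, 0.254, 0.076]), (125, [0.7,
[... 816 characters left out ...]
, (120, [0.392, 0.254, 0.037]), (125, [0.389, 0.254, 0.005]), (128, [0.388, 0.249, -0.002]), (131, [0.388, 0.242, -0.001]), (135, [0.388, 0.235, -0.006])]
cabtop 13393 [0.3514 0.2518 0.105 ] [0.7349 0.4151 0.1245]
driver 619 [ 0.2864 -0.1328  0.0041] [ 0.473  -0.045   0.0279]
spray 607 [ 0.7608 -0.1352  0.0041] [ 0.84   -0.0783  0.1324]
pot 400 [ 0.7066 -0.0704  0.0043] [ 0.7569 -0.0241  0.0538]
case 1996 [0.7252 0.0417 0.0041] [0.8322 0.2173 0.0449]
blankL 700 [0.3563 0.0712 0.004 ] [0.4233 0.1442 0.0121]
blankR 677 [ 0.3566 -0.271   0.004 ] [ 0.4222 -0.2062  0.0137]
mug 1223 [ 0.7093 -0.2895  0.004 ] [ 0.8328 -0.1738  0.0886]
booklet 3016 [ 0.5022 -0.1658  0.0042] [ 0.6395 -0.0376  0.1092]
```

View pics/crop0.png

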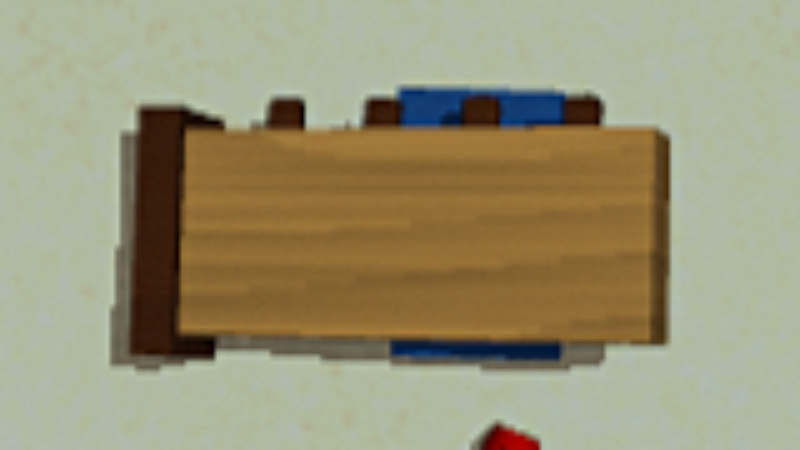

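Top view: the column's axis points to -y with its top 16.4° up. Its foot edge is near y≈0.028, its lower top corner near (y -0.192, z 0.073), and its centre at x≈0.555. The cabinet side is at y≈0.2535 and parallel to x. The crop confirms the pale shaft, dark foot and pegs, so this is the right object.

I'll carry the tool round to the top end first, then tilt it.

```bash
python3 -m pendant '[{"linear":[0.06,-0.18,0.08],"rotation":[0,0,-0.03],"jaw":50},{"linear":[0.06,-0.18,0.08],"rotation":[0,0,-0.03],"jaw":50},{"linear":[0.06,-0.18,0.08],"rotation":[0,0,-0.03],"jaw":50},{"linear":[0.06,-0.18,0.08],"rotation":[0,0,-0.03],"jaw":50},{"linear":[0.06,-0.18,0.08],"rotation":[0,0,-0.03],"jaw":50},{"linear":[0.06,-0.18,0.08],"rotation":[0,0,-0.03],"jaw":50},{"linear":[0.06,-0.18,0.08],"rotation":[0,0,-0.03],"jaw":50},{"linear":[0.06,-0.18,0.08],"rotation":[0,0,-0.03],"jaw":50}]' 30
python3 -m pendant '[{"linear":[0.06,-0.18,0],"rotation":[0,0,-0.03],"jaw":50},{"linear":[0.06,-0.18,0],"rotation":[0,0,-0.03],"jaw":50},{"linear":[0.06,-0.18,0],"rotation":[0,0,-0.03],"jaw":50},{"linear":[0.06,-0.18,0],"rotation":[0,0,-0.03],"jaw":50},{"linear":[0.06,-0.18,0],"rotation":[0,0,-0.03],"jaw":50},{"linear":[0.06,-0.18,0],"rotation":[0,0,-0.03],"jaw":50},{"linear":[0.06,-0.18,0],"rotation":[0,0,-0.03],"jaw":50},{"linear":[0.06,-0.18,0],"rotation":[0,0,-0.03],"jaw":50}]'
python3 -m pendant '[{"linear":[0.06,-0.18,0],"rotation":[0,0,-0.03],"jaw":50},{"linear":[0.06,-0.18,0],"rotation":[0,0,-0.03],"jaw":50},{"linear":[0.06,-0.18,0],"rotation":[0,0,-0.03],"jaw":50},{"linear":[0.06,-0.18,0],"rotation":[0,0,-0.03],"jaw":50},{"linear":[0.06,-0.18,0],"rotation":[0,0,-0.03],"jaw":50},{"linear":[0.06,-0.18,0],"rotation":[0,0,-0.03],"jaw":50},{"linear":[0.06,-0.18,0],"rotation":[0,0,-0.03],"jaw":50},{"linear":[0,-0.18,0],"rotation":[0,0,0],"jaw":50}]'
python3 -c "
from h import *
s=telemetry.sense();print(s['joints'].round(3),s['position']);print(R.from_rotvec(s['eef_rot']).as_matrix().round(3))"
```

```text
t: 0.77
position: [0.3709, 0.2714, 0.3706]
eef_rot: [-1.273, -2.872, 0.0]
contact_force: [1.5, 0.0, -0.6]
finger_gap: 0.588
finger_force: 0.0
t: 1.43
position: [0.4671, -0.0167, 0.3699]
eef_rot: [-1.79, -2.582, -0.0]
contact_force: [0.8, -0.5, -0.8]
finger_gap: 0.585
finger_force: 0.0
t: 2.1
position: [0.552, -0.3045, 0.3688]
eef_rot: [-2.187, -2.254, -0.0]
contact_force: [0.0, 0.0, 0.9]
finger_gap: 0.585
finger_force: 0.0
[-6.220e-01  2.300e-02  1.436e+00  1.000e-03  1.684e+00 -6.520e-01] [ 0.55195026 -0.30453916  0.36882798]
[[-0.03   1.    -0.001]
 [ 1.     0.03   0.001]
 [ 0.001 -0.001 -1.   ]]
```

```bash
python3 -m pendant '[{"linear":[0,0,0],"rotation":[0.07,0,-0.003],"jaw":50},{"linear":[0,0,0],"rotation":[0.07,0,-0.003],"jaw":50},{"linear":[0,0,0],"rotation":[0.07,0,-0.003],"jaw":50},{"linear":[0,0,0],"rotation":[0.07,0,-0.003],"jaw":50},{"linear":[0,0,0],"rotation":[0.07,0,-0.003],"jaw":50},{"linear":[0,0,0],"rotation":[0.07,0,-0.003],"jaw":50},{"linear":[0,0,0],"rotation":[0.07,0,-0.003],"jaw":50},{"linear":[0,0,0],"rotation":[0.07,0,-0.003],"jaw":50}]' 30
python3 -m pendant '[{"linear":[0,0,0],"rotation":[0.07,0,0],"jaw":50},{"linear":[0,0,0],"rotation":[0.07,0,0],"jaw":50},{"linear":[0,0,0],"rotation":[0.02,0,0],"jaw":50},{"linear":[0,0,0],"rotation":[0,0,0],"jaw":50},{"linear":[0,0,0],"rotation":[0,0,0],"jaw":50},{"linear":[0,0,0],"rotation":[0,0,0],"jaw":50},{"linear":[0,0,0],"rotation":[0,0,0],"jaw":50},{"linear":[0,0,0],"rotation":[0,0,0],"jaw":50}]'
python3 -c "
from h import *
s=telemetry.sense();print(s['joints'].round(3),s['position']);print(R.from_rotvec(s['eef_rot']).as_matrix().round(3))"
```

```text
t: 2.77
position: [0.551, -0.3034, 0.3702]
eef_rot: [-1.707, -1.69, -0.817]
contact_force: [0.6, -0.2, 0.2]
finger_gap: 0.584
finger_force: 0.0
t: 3.43
position: [0.5513, -0.3025, 0.3717]
eef_rot: [-1.538, -1.523, -0.98]
contact_force: [0.2, 0.2, 0.1]
finger_gap: 0.589
finger_force: 0.0
[-0.88   0.406  1.244  0.886  2.279 -0.554] [ 0.55130709 -0.302476    0.3716512 ]
[[ 0.     1.     0.016]
 [ 0.428 -0.014  0.904]
 [ 0.904  0.007 -0.428]]
```

```bash
python3 -c "
from h import *
W=cloud(np.load('pics/top0.npz')['d'],camera_model('top'))
w=W[205:325,395:480].reshape(-1,3);w=w[(w[:,2]>.006)]
for lo in np.arange(.3,.62,.03):
  k=w[(w[:,0]>=lo)&(w[:,0]<lo+.03)]
  if len(k):print(round(lo,2),k[:,1].max().round(3),k[:,1].min().round(3),k[:,2].max().round(3))
"
```

```text
0.33 -0.43 -0.468 0.042
0.36 -0.424 -0.52 0.044
0.39 -0.418 -0.529 0.046
0.42 -0.412 -0.519 0.046
0.45 -0.407 -0.518 0.047
0.48 -0.4 -0.511 0.048
0.51 -0.394 -0.502 0.049
0.54 -0.378 -0.5 0.054
0.57 -0.377 -0.489 0.056
```

```bash
python3 -m pendant '[{"linear":[0.01,0,-0.15],"rotation":[0,0,0],"jaw":50},{"linear":[0,0,-0.15],"rotation":[0,0,0],"jaw":50},{"linear":[0,0,-0.15],"rotation":[0,0,0],"jaw":50},{"linear":[0,0,-0.15],"rotation":[0,0,0],"jaw":50},{"linear":[0,0,-0.15],"rotation":[0,0,0],"jaw":50},{"linear":[0,0,-0.15],"rotation":[0,0,0],"jaw":50},{"linear":[0,0,0],"rotation":[0,0,0],"jaw":50},{"linear":[0,0,0],"rotation":[0,0,0],"jaw":50}]'
python3 - <<'E'
from h import *
s=telemetry.sense();print(s['joints'].round(3),s['position']);print(R.from_rotvec(s['eef_rot']).as_matrix().round(3))
a=camera("side")[0];b=camera("top")[0]
cv2.imwrite("pics/a1.png",np.hstack([cv2.resize(x,(400,300)) for x in(a,b)])[...,::-1])
E
```

```text
t: 4.1
position: [0.5527, -0.3021, 0.1896]
eef_rot: [-1.536, -1.516, -0.98]
contact_force: [0.3, 0.0, 1.2]
finger_gap: 0.579
finger_force: 0.0
[-0.878  0.564  1.35   0.752  2.101 -0.784] [ 0.55274746 -0.30205223  0.18960933]
[[ 0.003  1.     0.014]
 [ 0.423 -0.014  0.906]
 [ 0.906  0.003 -0.423]]
```

View pics/a1.png

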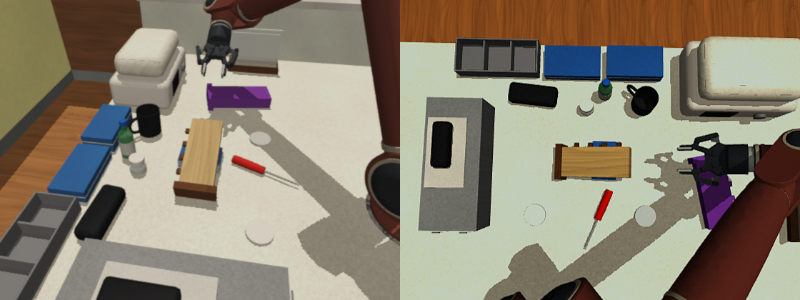

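The side view (left panel) shows the gripper clear of everything. In the top view (right panel) the two prongs at about (700,145) and (700,175) are centred on the column's line. I'll go down and in under the end.

```bash
python3 -m pendant '[{"linear":[0,0.04,-0.12],"rotation":[0,0,0],"jaw":50},{"linear":[0,0.04,-0.12],"rotation":[0,0,0],"jaw":50},{"linear":[0,0.04,-0.12],"rotation":[0,0,0],"jaw":50},{"linear":[0,0.04,-0.12],"rotation":[0,0,0],"jaw":50},{"linear":[0,0,0],"rotation":[0,0,0],"jaw":50},{"linear":[0,0,0],"rotation":[0,0,0],"jaw":50},{"linear":[0,0,0],"rotation":[0,0,0],"jaw":50},{"linear":[0,0,0],"rotation":[0,0,0],"jaw":50}]'
python3 -m pendant '[{"linear":[0,0.05,-0.025],"rotation":[0,0,0],"jaw":50},{"linear":[0,0.05,-0.025],"rotation":[0,0,0],"jaw":50},{"linear":[0,0.05,-0.025],"rotation":[0,0,0],"jaw":50},{"linear":[0,0.05,-0.025],"rotation":[0,0,0],"jaw":50},{"linear":[0,0.05,-0.025],"rotation":[0,0,0],"jaw":50},{"linear":[0,0.05,-0.025],"rotation":[0,0,0],"jaw":50},{"linear":[0,0.05,-0.025],"rotation":[0,0,0],"jaw":50},{"linear":[0,0.05,-0.02],"rotation":[0,0,0],"jaw":50}]'
python3 - <<'E'
from h import *
s=telemetry.sense();print(s['joints'].round(3),s['position'],s['contact_force'].round(1));print(R.from_rotvec(s['eef_rot']).as_matrix().round(3))
b,d=camera("side")
cv2.imwrite("pics/a2.png",cv2.resize(b[130:300,190:380],(760,600))[...,::-1])
b,d=camera("wrist");cv2.imwrite("pics/w2.png",b[...,::-1])
E
```

```text
t: 4.87
position: [0.5543, -0.2725, 0.0974]
eef_rot: [-1.539, -1.525, -0.982]
contact_force: [0.3, -0.8, 0.5]
finger_gap: 0.587
finger_force: 0.0
t: 5.53
position: [0.5529, -0.1894, 0.0545]
eef_rot: [-1.537, -1.519, -0.98]
contact_force: [1.1, -0.4, 0.9]
finger_gap: 0.586
finger_force: 0.0
[-0.774  0.605  1.559  0.754  1.852 -0.897] [ 0.55288933 -0.18941186  0.05450669] [ 1.1 -0.4  0.9]
[[ 0.002  1.     0.015]
 [ 0.425 -0.015  0.905]
 [ 0.905  0.004 -0.425]]
```

View pics/a2.png

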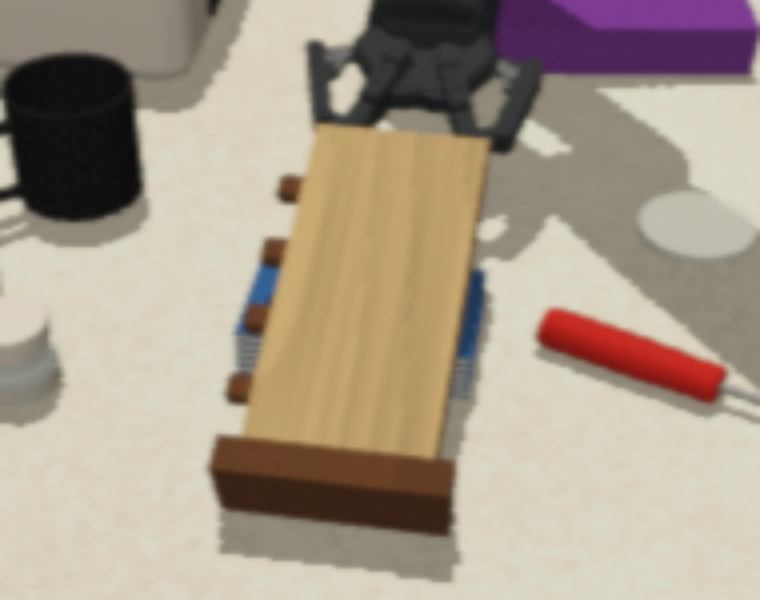

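Crop: both fingers pass under the shaft's end at about (320,130) and (500,140), clear of the booklets. Next I'll work out the arc about the foot edge.

```bash
python3 -c "
import numpy as np
r=np.array([-.2174,.0545]);p=None
for k in range(0,17):
  t=np.radians(4*k);c,s=np.cos(t),np.sin(t);q=np.array([c*r[0]+s*r[1],-s*r[0]+c*r[1]])
  if p is not None: print(4*k,(q+[.028,0]).round(4),((q-p)/.2).round(3))
  p=q
"
```

```text
4 [-0.1851  0.0695] [0.022 0.075]
8 [-0.1797  0.0842] [0.027 0.073]
12 [-0.1733  0.0985] [0.032 0.071]
16 [-0.166   0.1123] [0.037 0.069]
20 [-0.1576  0.1256] [0.042 0.066]
24 [-0.1484  0.1382] [0.046 0.063]
28 [-0.1384  0.1502] [0.05 0.06]
32 [-0.1275  0.1614] [0.054 0.056]
36 [-0.1158  0.1719] [0.058 0.052]
40 [-0.1035  0.1815] [0.062 0.048]
44 [-0.0905  0.1902] [0.065 0.044]
48 [-0.077  0.198] [0.068 0.039]
52 [-0.0629  0.2049] [0.07  0.034]
56 [-0.0484  0.2107] [0.073 0.029]
60 [-0.0335  0.2155] [0.074 0.024]
64 [-0.0183  0.2193] [0.076 0.019]
```

```bash
python3 -m pendant '[{"linear":[0.004,0,0],"rotation":[0,0,0],"jaw":38},{"linear":[0,0,0],"rotation":[0,0,0],"jaw":38},{"linear":[0,0.011,0.038],"rotation":[-0.0155,0,0],"jaw":38},{"linear":[0,0.011,0.037],"rotation":[-0.0155,0,0],"jaw":38},{"linear":[0,0.013,0.037],"rotation":[-0.0155,0,0],"jaw":38},{"linear":[0,0.014,0.036],"rotation":[-0.0155,0,0],"jaw":38},{"linear":[0,0.016,0.035],"rotation":[-0.0155,0,0],"jaw":38},{"linear":[0,0.016,0.035],"rotation":[-0.0155,0,0],"jaw":38}]'
python3 - <<'E'
from h import *
s=telemetry.sense();print(s['joints'].round(3),s['position'],s['contact_force'].round(1),s['torque'].round(2))
p,d=camera("top");np.savez("pics/t3.npz",p=p,d=d)
W=cloud(d,camera_model("top"));hsv=cv2.cvtColor(p,cv2.COLOR_RGB2HSV)
m=np.zeros(d.shape,bool);m[190:262,205:335]=1
m&=(hsv[...,0]>10)&(hsv[...,0]<28)&(hsv[...,1]>80)&(hsv[...,2]>120)
w=W[m];w=w[~np.isnan(w).any(1)];print(m.sum(),w.min(0),w.max(0),np.linalg.svd(w-w.mean(0),full_matrices=0)[2])
E
```

```text
t: 6.3
position: [0.5539, -0.1754, 0.099]
eef_rot: [-1.641, -1.623, -0.884]
contact_force: [-0.4, 0.4, -2.6]
finger_gap: 0.446
finger_force: 1.0
[-0.737  0.446  1.621  0.697  1.789 -0.833] [ 0.55387292 -0.17539255  0.09897159] [-0.4  0.4 -2.6] [-0.71  0.1   0.02]
4092 [ 0.50875403 -0.18224133 -0.00525714] [0.61064222 0.04977537 0.14618751] [[-0.00277991 -0.90877717  0.41727248]
 [ 0.99995879 -0.00613239 -0.0066939 ]
 [-0.00864214 -0.41723668 -0.90875677]]
```

The column is at 24.6° and rising, with about 2.6 N on the tool and yaw square. I'll continue along the arc.

```bash
python3 -m pendant '[{"linear":[0,0.018,0.035],"rotation":[-0.0155,0,0],"jaw":38},{"linear":[0,0.019,0.034],"rotation":[-0.0155,0,0],"jaw":38},{"linear":[0,0.021,0.033],"rotation":[-0.0155,0,0],"jaw":38},{"linear":[0,0.021,0.033],"rotation":[-0.0155,0,0],"jaw":38},{"linear":[0,0.023,0.032],"rotation":[-0.0155,0,0],"jaw":38},{"linear":[0,0.023,0.031],"rotation":[-0.0155,0,0],"jaw":38},{"linear":[0,0.025,0.03],"rotation":[-0.0155,0,0],"jaw":38},{"linear":[0,0.025,0.03],"rotation":[-0.0155,0,0],"jaw":38}]'
python3 -m pendant '[{"linear":[0,0.027,0.028],"rotation":[-0.0155,0,0],"jaw":38},{"linear":[0,0.027,0.028],"rotation":[-0.0155,0,0],"jaw":38},{"linear":[0,0.029,0.026],"rotation":[-0.0155,0,0],"jaw":38},{"linear":[0,0.029,0.026],"rotation":[-0.0155,0,0],"jaw":38},{"linear":[0,0.03,0.024],"rotation":[-0.0155,0,0],"jaw":38},{"linear":[0,0.03,0.024],"rotation":[-0.0155,0,0],"jaw":38},{"linear":[0,0,0],"rotation":[0,0,0],"jaw":38},{"linear":[0,0,0],"rotation":[0,0,0],"jaw":38}]'
python3 - <<'E'
from h import *
s=telemetry.sense();print(s['joints'].round(3),s['position'],s['contact_force'].round(1),s['torque'].round(2))
p,d=camera("top");np.savez("pics/t4.npz",p=p,d=d)
W=cloud(d,camera_model("top"));hsv=cv2.cvtColor(p,cv2.COLOR_RGB2HSV)
m=np.zeros(d.shape,bool);m[180:275,195:335]=1
m&=(hsv[...,0]>10)&(hsv[...,0]<28)&(hsv[...,1]>80)&(hsv[...,2]>120)
w=W[m];w=w[~np.isnan(w).any(1)];print(m.sum(),w.min(0),w.max(0),np.linalg.svd(w-w.mean(0),full_matrices=0)[2])
q=camera("side")[0];cv2.imwrite("pics/a4.png",np.hstack([cv2.resize(x,(400,300)) for x in(q[100:310,150:430],p[130:340,140:420])])[...,::-1])
E
```

```text
t: 7.02
position: [0.5543, -0.14, 0.1513]
eef_rot: [-1.771, -1.755, -0.747]
contact_force: [0.4, -2.1, -0.5]
finger_gap: 0.446
finger_force: 0.8
t: 7.68
position: [0.5539, -0.1046, 0.1822]
eef_rot: [-1.862, -1.852, -0.633]
contact_force: [0.5, -1.2, -0.4]
finger_gap: 0.441
finger_force: 0.5
[-0.572  0.113  1.745  0.54   1.643 -0.627] [ 0.55392767 -0.10461232  0.18221525] [ 0.5 -1.2 -0.4] [-0.48 -0.05 -0.04]
2276 [ 0.46875525 -0.12329671 -0.00194917] [0.60971573 0.05742732 0.21528915] [[-0.03814897 -0.65597411  0.7538187 ]
 [ 0.99755247  0.01923673  0.06722358]
 [ 0.05859793 -0.75453822 -0.65363473]]
```

View pics/a4.png

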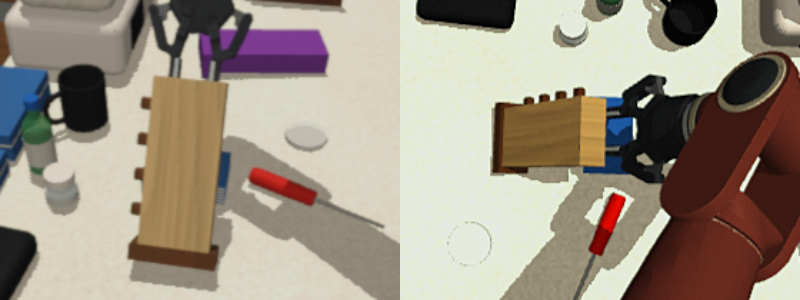

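Both panels show the column at about 50°. The foot edge is on the counter and the fingers are centred under the end. I'll continue, more slowly towards the top.

```bash
python3 -m pendant '[{"linear":[0,0.032,0.022],"rotation":[-0.0155,0,0],"jaw":38},{"linear":[0,0.032,0.022],"rotation":[-0.0155,0,0],"jaw":38},{"linear":[0,0.034,0.02],"rotation":[-0.0155,0,0],"jaw":38},{"linear":[0,0.034,0.02],"rotation":[-0.0155,0,0],"jaw":38},{"linear":[0,0.035,0.017],"rotation":[-0.0155,0,0],"jaw":38},{"linear":[0,0.035,0.017],"rotation":[-0.0155,0,0],"jaw":38},{"linear":[0,0.0,0],"rotation":[0,0,0],"jaw":38},{"linear":[0,0,0],"rotation":[0,0,0],"jaw":38}]'
python3 - <<'E'
from h import *
s=telemetry.sense();print(s['joints'].round(3),s['position'],s['contact_force'].round(1),s['torque'].round(2))
p,d=camera("top");W=cloud(d,camera_model("top"));hsv=cv2.cvtColor(p,cv2.COLOR_RGB2HSV)
m=np.zeros(d.shape,bool);m[180:275,180:335]=1
m&=(W[...,2]>.17)&(hsv[...,0]>10)&(hsv[...,0]<28)&(hsv[...,1]>80)
w=W[m];w=w[~np.isnan(w).any(1)];print(m.sum(),w.min(0),w.max(0));c=np.percentile(w,[3,50,97],0);print(c)
i=w[w[:,2]>np.percentile(w[:,2],0)];n=np.linalg.svd(i-i.mean(0),full_matrices=0)[2];print(n)
E
```

```text
t: 8.45
position: [0.5542, -0.0641, 0.2062]
eef_rot: [-1.953, -1.946, -0.51]
contact_force: [-0.6, 0.3, -0.6]
finger_gap: 0.447
finger_force: 0.0
[-0.464  0.004  1.78   0.448  1.58  -0.507] [ 0.55415311 -0.06406309  0.20617439] [-0.6  0.3 -0.6] [-0.23  0.06  0.02]
1675 [ 0.46624111 -0.14948436  0.1701337 ] [0.61345826 0.00867786 0.51593716]
[[ 0.51228401 -0.12691214  0.17603563]
 [ 0.55422777 -0.02752513  0.21780705]
 [ 0.5977761   0.00537489  0.45410951]]
[[-0.04918917 -0.4224466   0.90505209]
 [ 0.99724704 -0.07111302  0.02100686]
 [ 0.05548672  0.90359383  0.42478161]]
```

```bash
python3 -m pendant '[{"linear":[0,0.03,0.012],"rotation":[-0.012,0,0],"jaw":38},{"linear":[0,0.03,0.012],"rotation":[-0.012,0,0],"jaw":38},{"linear":[0,0.025,0.01],"rotation":[-0.012,0,0],"jaw":38},{"linear":[0,0.025,0.008],"rotation":[-0.01,0,0],"jaw":38},{"linear":[0,0.025,0.006],"rotation":[-0.01,0,0],"jaw":38},{"linear":[0,0.02,0.004],"rotation":[-0.01,0,0],"jaw":38},{"linear":[0,0.0,0],"rotation":[0,0,0],"jaw":38},{"linear":[0,0,0],"rotation":[0,0,0],"jaw":38}]'
cat > m.py <<'E'
from h import *
s=telemetry.sense();print(s['joints'].round(3),s['position'],s['contact_force'].round(1),s['torque'].round(2))
p,d=camera("top");W=cloud(d,camera_model("top"));hsv=cv2.cvtColor(p,cv2.COLOR_RGB2HSV)
pale=(hsv[...,0]>10)&(hsv[...,0]<28)&(hsv[...,1]>80)&(hsv[...,2]>70)&(W[...,0]>.5)&(W[...,0]<.61)
for y in np.arange(-.09,.22,.01):
    k=pale&(abs(W[...,1]-y)<.005)&(W[...,2]>.02)&(W[...,2]<.26)
    if k.sum()>8: print(round(y,3),k.sum(),np.percentile(W[...,2][k],[5,50,95]).round(3))
dark=(hsv[...,2]<75)&(p[...,0]>p[...,2]*1.5)&(W[...,0]>.48)&(W[...,0]<.63)&(W[...,1]>0)&(W[...,1]<.25)&(W[...,2]<.08)
if dark.any():w=W[dark];print("dark",len(w),np.percentile(w,[1,50,99],0).round(3))
q=camera("side")[0];cv2.imwrite("pics/m.png",np.hstack([cv2.resize(x,(400,300)) for x in(q[100:310,150:430],p[130:340,140:420])])[...,::-1])
E
python3 m.py
```

```text
t: 9.17
position: [0.5539, -0.0333, 0.2159]
eef_rot: [-2.015, -2.007, -0.417]
contact_force: [0.7, -0.4, 0.1]
finger_gap: 0.446
finger_force: 0.0
[-0.374 -0.053  1.798  0.371  1.535 -0.41 ] [ 0.55389743 -0.03329945  0.21591538] [ 0.7 -0.4  0.1] [-0.22  0.02 -0.01]
-0.01 190 [0.223 0.225 0.227]
-0.0 288 [0.224 0.227 0.229]
0.01 297 [0.226 0.229 0.232]
0.02 292 [0.228 0.231 0.234]
0.03 92 [0.207 0.232 0.235]
dark 304 [[0.502 0.031 0.017]
 [0.529 0.071 0.028]
 [0.605 0.081 0.079]]
```

The column's top end is tilted about 12°, so it is nearly there. A small further push, then let it settle.

```bash
python3 -m pendant '[{"linear":[0,0.016,0.002],"rotation":[0,0,0],"jaw":38},{"linear":[0,0.016,0.002],"rotation":[0,0,0],"jaw":38},{"linear":[0,0.016,0],"rotation":[0,0,0],"jaw":38},{"linear":[0,0.012,0],"rotation":[0,0,0],"jaw":38},{"linear":[0,0,0],"rotation":[0,0,0],"jaw":38},{"linear":[0,0,0],"rotation":[0,0,0],"jaw":38},{"linear":[0,0,0],"rotation":[0,0,0],"jaw":38},{"linear":[0,0,0],"rotation":[0,0,0],"jaw":38}]'
python3 m.py
```

```text
t: 9.93
position: [0.5539, -0.0219, 0.2165]
eef_rot: [-2.016, -2.006, -0.417]
contact_force: [0.4, 0.4, 0.3]
finger_gap: 0.441
finger_force: 0.0
[-0.356 -0.06   1.804  0.374  1.529 -0.391] [ 0.55388895 -0.02187729  0.21645916] [0.4 0.4 0.3] [-0.22  0.05 -0.01]
0.03 347 [0.08  0.228 0.231]
0.04 305 [0.065 0.229 0.232]
0.05 293 [0.227 0.23  0.232]
0.06 288 [0.227 0.23  0.233]
0.07 70 [0.228 0.231 0.233]
dark 299 [[0.502 0.032 0.002]
 [0.527 0.037 0.02 ]
 [0.599 0.082 0.079]]
```

It is standing: the top end is level at z 0.23, with the shaft at y 0.03–0.073. I'll retreat, tilt the tool about 8° more, and come down behind the foot.

```bash
python3 -m pendant '[{"linear":[0,-0.05,0.03],"rotation":[0,0,0],"jaw":38},{"linear":[0,-0.08,0.04],"rotation":[0,0,0],"jaw":50},{"linear":[0,-0.08,0.04],"rotation":[0,0,0],"jaw":60},{"linear":[0,-0.08,0.04],"rotation":[0.02,0,0],"jaw":60},{"linear":[0,0,0],"rotation":[0.022,0,0],"jaw":60},{"linear":[0,0,0],"rotation":[0.022,0,0],"jaw":60},{"linear":[0,0,0],"rotation":[0.022,0,0],"jaw":60},{"linear":[0,0,0],"rotation":[0,0,0],"jaw":60}]'
python3 -c "
from h import *
s=telemetry.sense();print(s['joints'].round(3),s['position']);print(R.from_rotvec(s['eef_rot']).as_matrix().round(3))"
python3 m.py | tail -6
```

```text
t: 10.7
position: [0.5537, -0.0814, 0.2462]
eef_rot: [-1.936, -1.92, -0.537]
contact_force: [0.3, 1.0, 0.6]
finger_gap: 0.708
finger_force: 0.0
[-0.502 -0.006  1.728  0.47   1.668 -0.507] [ 0.55374433 -0.08142694  0.24616643]
[[ 0.004  1.     0.016]
 [ 0.863 -0.011  0.505]
 [ 0.505  0.012 -0.863]]
0.04 321 [0.027 0.23  0.232]
0.05 290 [0.229 0.231 0.233]
0.06 115 [0.223 0.231 0.233]
dark 110 [[0.502 0.032 0.016]
 [0.509 0.059 0.022]
 [0.566 0.082 0.073]]
```

View pics/m.png

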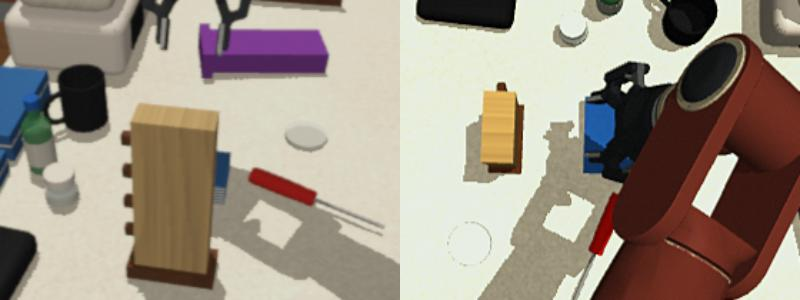

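The column stands square (side panel, about (175,190)); its foot's near side is at y≈0.030. I'll descend behind it.

```bash
python3 -m pendant '[{"linear":[0,0.05,-0.125],"rotation":[0,0,0],"jaw":60},{"linear":[0,0.05,-0.125],"rotation":[0,0,0],"jaw":60},{"linear":[0,0.05,-0.125],"rotation":[0,0,0],"jaw":60},{"linear":[0,0.05,-0.125],"rotation":[0,0,0],"jaw":60},{"linear":[0,0.05,-0.125],"rotation":[0,0,0],"jaw":60},{"linear":[0,0.05,-0.125],"rotation":[0,0,0],"jaw":60},{"linear":[0,0.05,-0.125],"rotation":[0,0,0],"jaw":60},{"linear":[0,0.05,-0.125],"rotation":[0,0,0],"jaw":60}]'
python3 -m pendant '[{"linear":[0,0,-0.05],"rotation":[0,0,0],"jaw":60},{"linear":[0,0,-0.04],"rotation":[0,0,0],"jaw":60},{"linear":[0,0,-0.03],"rotation":[0,0,0],"jaw":60},{"linear":[0,0,0],"rotation":[0,0,0],"jaw":60},{"linear":[0,0,0],"rotation":[0,0,0],"jaw":60},{"linear":[0,0,0],"rotation":[0,0,0],"jaw":60},{"linear":[0,0,0],"rotation":[0,0,0],"jaw":60},{"linear":[0,0,0],"rotation":[0,0,0],"jaw":60}]'
```

```text
t: 11.47
position: [0.5542, 0.0007, 0.046]
eef_rot: [-1.935, -1.925, -0.537]
contact_force: [0.0, 0.1, 0.6]
finger_gap: 0.704
finger_force: 0.0
t: 12.13
position: [0.5546, -0.0003, 0.0235]
eef_rot: [-1.935, -1.924, -0.538]
contact_force: [-0.8, 0.1, -0.6]
finger_gap: 0.705
finger_force: 0.0
```

```bash
python3 -m pendant '[{"linear":[0,0,-0.015],"rotation":[0,0,0],"jaw":60},{"linear":[0,0,-0.01],"rotation":[0,0,0],"jaw":60},{"linear":[0,0.02,0],"rotation":[0,0,0],"jaw":60},{"linear":[0,0.02,0],"rotation":[0,0,0],"jaw":60},{"linear":[0,0.015,0],"rotation":[0,0,0],"jaw":60},{"linear":[0,0.015,0],"rotation":[0,0,0],"jaw":60},{"linear":[0,0.015,0],"rotation":[0,0,0],"jaw":60},{"linear":[0,0.015,0],"rotation":[0,0,0],"jaw":60}]'
python3 -m pendant '[{"linear":[0,0.015,0],"rotation":[0,0,0],"jaw":60},{"linear":[0,0.015,0],"rotation":[0,0,0],"jaw":60},{"linear":[0,0.015,0],"rotation":[0,0,0],"jaw":60},{"linear":[0,0.015,0],"rotation":[0,0,0],"jaw":60},{"linear":[0,0.015,0],"rotation":[0,0,0],"jaw":60},{"linear":[0,0.015,0],"rotation":[0,0,0],"jaw":60},{"linear":[0,0.015,0],"rotation":[0,0,0],"jaw":60},{"linear":[0,0.015,0],"rotation":[0,0,0],"jaw":60}]'
python3 m.py
```

```text
t: 12.8
position: [0.5539, 0.0206, 0.0176]
eef_rot: [-1.934, -1.923, -0.537]
contact_force: [0.5, -0.2, -0.1]
finger_gap: 0.699
finger_force: 0.0
t: 13.47
position: [0.5539, 0.0444, 0.0174]
eef_rot: [-1.935, -1.923, -0.537]
contact_force: [0.1, -3.7, -0.3]
finger_gap: 0.704
finger_force: 1.9
[-0.298  0.206  1.927  0.546  1.216 -0.54 ] [0.5538635  0.04442741 0.01743997] [ 0.1 -3.7 -0.3] [-0.84 -0.01  0.  ]
0.06 266 [0.021 0.223 0.231]
0.07 287 [0.226 0.229 0.231]
0.08 292 [0.226 0.229 0.231]
0.09 281 [0.226 0.229 0.231]
0.1 177 [0.226 0.229 0.231]
dark 334 [[0.502 0.055 0.   ]
 [0.538 0.061 0.022]
 [0.607 0.107 0.078]]
```

View pics/m.png

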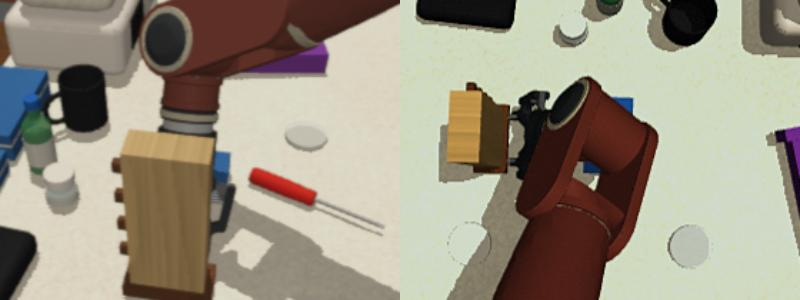

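It slides upright under 3.7 N. About 140 mm remain to the cabinet, so I'll push on evenly.

```bash
python3 -m pendant '[{"linear":[0,0.02,0],"rotation":[0,0,0],"jaw":60},{"linear":[0,0.02,0],"rotation":[0,0,0],"jaw":60},{"linear":[0,0.02,0],"rotation":[0,0,0],"jaw":60},{"linear":[0,0.02,0],"rotation":[0,0,0],"jaw":60},{"linear":[0,0.02,0],"rotation":[0,0,0],"jaw":60},{"linear":[0,0.02,0],"rotation":[0,0,0],"jaw":60},{"linear":[0,0.02,0],"rotation":[0,0,0],"jaw":60},{"linear":[0,0.02,0],"rotation":[0,0,0],"jaw":60}]'
python3 -m pendant '[{"linear":[0,0.02,0],"rotation":[0,0,0],"jaw":60},{"linear":[0,0.02,0],"rotation":[0,0,0],"jaw":60},{"linear":[0,0.02,0],"rotation":[0,0,0],"jaw":60},{"linear":[0,0.02,0],"rotation":[0,0,0],"jaw":60},{"linear":[0,0.02,0],"rotation":[0,0,0],"jaw":60},{"linear":[0,0.02,0],"rotation":[0,0,0],"jaw":60},{"linear":[0,0.02,0],"rotation":[0,0,0],"jaw":60},{"linear":[0,0.02,0],"rotation":[0,0,0],"jaw":60}]'
python3 -m pendant '[{"linear":[0,0.02,0],"rotation":[0,0,0],"jaw":60},{"linear":[0,0.02,0],"rotation":[0,0,0],"jaw":60},{"linear":[0,0.02,0],"rotation":[0,0,0],"jaw":60},{"linear":[0,0.02,0],"rotation":[0,0,0],"jaw":60},{"linear":[0,0.02,0],"rotation":[0,0,0],"jaw":60},{"linear":[0,0.02,0],"rotation":[0,0,0],"jaw":60},{"linear":[0,0.02,0],"rotation":[0,0,0],"jaw":60},{"linear":[0,0.015,0],"rotation":[0,0,0],"jaw":60}]'
python3 m.py
```

```text
t: 14.23
position: [0.5538, 0.0766, 0.0175]
eef_rot: [-1.934, -1.923, -0.537]
contact_force: [0.6, -3.8, -0.8]
finger_gap: 0.7
finger_force: 1.9
t: 14.9
position: [0.5539, 0.1086, 0.0175]
eef_rot: [-1.935, -1.923, -0.537]
contact_force: [0.3, -2.2, 0.1]
finger_gap: 0.698
finger_force: 1.9
t: 15.57
position: [0.5538, 0.1397, 0.0174]
eef_rot: [-1.934, -1.923, -0.537]
contact_force: [-0.7, -4.5, 0.1]
finger_gap: 0.699
finger_force: 1.9
[-0.128  0.191  1.945  0.587  1.137 -0.41 ] [0.55378575 0.1396746  0.01743511] [-0.7 -4.5  0.1] [-0.81  0.03  0.03]
0.15 20 [0.02  0.021 0.134]
0.16 571 [0.053 0.224 0.231]
0.17 289 [0.226 0.229 0.231]
0.18 297 [0.227 0.229 0.231]
0.19 294 [0.226 0.229 0.231]
0.2 41 [0.226 0.229 0.231]
dark 489 [[ 0.502  0.121 -0.001]
 [ 0.544  0.157  0.03 ]
 [ 0.611  0.2    0.078]]
```

```bash
python3 -m pendant '[{"linear":[0,0.02,0],"rotation":[0,0,0],"jaw":60},{"linear":[0,0.02,0],"rotation":[0,0,0],"jaw":60},{"linear":[0,0.02,0],"rotation":[0,0,0],"jaw":60},{"linear":[0,0.02,0],"rotation":[0,0,0],"jaw":60},{"linear":[0,0.02,0],"rotation":[0,0,0],"jaw":60},{"linear":[0,0.02,0],"rotation":[0,0,0],"jaw":60},{"linear":[0,0.02,0],"rotation":[0,0,0],"jaw":60},{"linear":[0,0.015,0],"rotation":[0,0,0],"jaw":60}]'
python3 -m pendant '[{"linear":[0,0.01,0],"rotation":[0,0,0],"jaw":60},{"linear":[0,0.006,0],"rotation":[0,0,0],"jaw":60},{"linear":[0,0.006,0],"rotation":[0,0,0],"jaw":60},{"linear":[0,0.006,0],"rotation":[0,0,0],"jaw":60},{"linear":[0,0.006,0],"rotation":[0,0,0],"jaw":60},{"linear":[0,0.006,0],"rotation":[0,0,0],"jaw":60},{"linear":[0,0.006,0],"rotation":[0,0,0],"jaw":60},{"linear":[0,0.006,0],"rotation":[0,0,0],"jaw":60}]'
python3 m.py
```

```text
t: 16.33
position: [0.5539, 0.1707, 0.0175]
eef_rot: [-1.934, -1.923, -0.537]
contact_force: [0.1, -4.8, 0.9]
finger_gap: 0.704
finger_force: 2.3
t: 17.0
position: [0.554, 0.1806, 0.0175]
eef_rot: [-1.935, -1.923, -0.537]
contact_force: [0.1, -3.9, 0.6]
finger_gap: 0.699
finger_force: 2.4
[-0.053  0.195  1.941  0.602  1.102 -0.351] [0.55395405 0.18060682 0.01752067] [ 0.1 -3.9  0.6] [-0.84  0.01 -0.01]
0.19 14 [0.02  0.021 0.022]
0.2 468 [0.061 0.226 0.23 ]
0.21 289 [0.226 0.229 0.231]
dark 558 [[ 0.503  0.191 -0.   ]
 [ 0.548  0.197  0.031]
 [ 0.612  0.241  0.079]]
```

```bash
python3 -m pendant '[{"linear":[0,0.003,0],"rotation":[0,0,0],"jaw":60},{"linear":[0,0.003,0],"rotation":[0,0,0],"jaw":60},{"linear":[0,0.003,0],"rotation":[0,0,0],"jaw":60},{"linear":[0,0.003,0],"rotation":[0,0,0],"jaw":60},{"linear":[0,0.003,0],"rotation":[0,0,0],"jaw":60},{"linear":[0,0.003,0],"rotation":[0,0,0],"jaw":60},{"linear":[0,0.003,0],"rotation":[0,0,0],"jaw":60},{"linear":[0,0.003,0],"rotation":[0,0,0],"jaw":60}]'
```

```text
t: 17.77
position: [0.5539, 0.1854, 0.0175]
eef_rot: [-1.935, -1.923, -0.537]
contact_force: [-0.4, -4.4, 1.5]
finger_gap: 0.702
finger_force: 2.5
```

```bash
python3 -m pendant '[{"linear":[0,0.002,0],"rotation":[0,0,0],"jaw":60},{"linear":[0,0.002,0],"rotation":[0,0,0],"jaw":60},{"linear":[0,0.002,0],"rotation":[0,0,0],"jaw":60},{"linear":[0,0.002,0],"rotation":[0,0,0],"jaw":60},{"linear":[0,0,0],"rotation":[0,0,0],"jaw":60},{"linear":[0,0,0],"rotation":[0,0,0],"jaw":60},{"linear":[0,0,0],"rotation":[0,0,0],"jaw":60},{"linear":[0,0,0],"rotation":[0,0,0],"jaw":60}]'
```

```text
t: 18.43
position: [0.5539, 0.1871, 0.0175]
eef_rot: [-1.935, -1.923, -0.537]
contact_force: [0.4, -3.8, 1.1]
finger_gap: 0.703
finger_force: 2.1
```

```bash
python3 -m pendant '[{"linear":[0,0.002,0],"rotation":[0,0,0],"jaw":60},{"linear":[0,0.002,0],"rotation":[0,0,0],"jaw":60},{"linear":[0,0.002,0],"rotation":[0,0,0],"jaw":60},{"linear":[0,0.002,0],"rotation":[0,0,0],"jaw":60},{"linear":[0,0,0],"rotation":[0,0,0],"jaw":60},{"linear":[0,0,0],"rotation":[0,0,0],"jaw":60},{"linear":[0,0,0],"rotation":[0,0,0],"jaw":60},{"linear":[0,0,0],"rotation":[0,0,0],"jaw":60}]'
```

```text
t: 19.1
position: [0.5539, 0.1886, 0.0175]
eef_rot: [-1.935, -1.923, -0.537]
contact_force: [0.1, -5.3, 1.2]
finger_gap: 0.706
finger_force: 2.3
```

```bash
python3 m.py
```

```text
[-0.039  0.196  1.939  0.604  1.095 -0.34 ] [0.55389097 0.18862578 0.01748892] [ 0.1 -5.3  1.2] [-0.82  0.01 -0.02]
0.2 117 [0.02  0.139 0.229]
0.21 425 [0.083 0.228 0.231]
dark 564 [[0.503 0.198 0.   ]
 [0.548 0.205 0.033]
 [0.612 0.249 0.079]]
```

```bash
python3 -m pendant '[{"linear":[0,0.002,0],"rotation":[0,0,0],"jaw":60},{"linear":[0,0.002,0],"rotation":[0,0,0],"jaw":60},{"linear":[0,0.002,0],"rotation":[0,0,0],"jaw":60},{"linear":[0,0.002,0],"rotation":[0,0,0],"jaw":60},{"linear":[0,0,0],"rotation":[0,0,0],"jaw":60},{"linear":[0,0,0],"rotation":[0,0,0],"jaw":60},{"linear":[0,0,0],"rotation":[0,0,0],"jaw":60},{"linear":[0,0,0],"rotation":[0,0,0],"jaw":60}]'
```

```text
t: 19.87
position: [0.5539, 0.19, 0.0175]
eef_rot: [-1.935, -1.923, -0.537]
contact_force: [-0.3, -4.8, 1.3]
finger_gap: 0.702
finger_force: 2.9
```

```bash
python3 -m pendant '[{"linear":[0,0.002,0],"rotation":[0,0,0],"jaw":60},{"linear":[0,0.002,0],"rotation":[0,0,0],"jaw":60},{"linear":[0,0.002,0],"rotation":[0,0,0],"jaw":60},{"linear":[0,0,0],"rotation":[0,0,0],"jaw":60},{"linear":[0,0,0],"rotation":[0,0,0],"jaw":60},{"linear":[0,0,0],"rotation":[0,0,0],"jaw":60},{"linear":[0,0,0],"rotation":[0,0,0],"jaw":60},{"linear":[0,0,0],"rotation":[0,0,0],"jaw":60}]'
```

```text
t: 20.53
position: [0.5543, 0.1904, 0.0175]
eef_rot: [-1.935, -1.925, -0.536]
contact_force: [0.1, -9.1, 2.0]
finger_gap: 0.698
finger_force: 4.5
```

Contact: the force rose to 9 N and the tool has stopped. A touch more brings it into the light-push range and squares it.

```bash
python3 -m pendant '[{"linear":[0,0.002,0],"rotation":[0,0,0],"jaw":60},{"linear":[0,0.002,0],"rotation":[0,0,0],"jaw":60},{"linear":[0,0.002,0],"rotation":[0,0,0],"jaw":60},{"linear":[0,0,0],"rotation":[0,0,0],"jaw":60},{"linear":[0,0,0],"rotation":[0,0,0],"jaw":60},{"linear":[0,0,0],"rotation":[0,0,0],"jaw":60},{"linear":[0,0,0],"rotation":[0,0,0],"jaw":60},{"linear":[0,0,0],"rotation":[0,0,0],"jaw":60}]'
```

```text
t: 21.2
position: [0.5545, 0.1906, 0.0175]
eef_rot: [-1.936, -1.927, -0.535]
contact_force: [-0.7, -13.5, 3.8]
finger_gap: 0.703
finger_force: 6.9
```

```bash
python3 -m pendant '[{"linear":[0,0.002,0],"rotation":[0,0,0],"jaw":60},{"linear":[0,0.002,0],"rotation":[0,0,0],"jaw":60},{"linear":[0,0,0],"rotation":[0,0,0],"jaw":60},{"linear":[0,0,0],"rotation":[0,0,0],"jaw":60},{"linear":[0,0,0],"rotation":[0,0,0],"jaw":60},{"linear":[0,0,0],"rotation":[0,0,0],"jaw":60},{"linear":[0,0,0],"rotation":[0,0,0],"jaw":60},{"linear":[0,0,0],"rotation":[0,0,0],"jaw":60}]'
python3 -c "
from h import *
s=telemetry.sense();print(s['torque']);print(R.from_rotvec(s['eef_rot']).as_matrix().round(4))"
```

```text
t: 21.87
position: [0.5546, 0.1908, 0.0175]
eef_rot: [-1.937, -1.929, -0.534]
contact_force: [-1.7, -17.0, 4.0]
finger_gap: 0.702
finger_force: 8.5
[-2.14819763  0.3116642   0.52635503]
[[-3.000e-04  9.999e-01  1.640e-02]
 [ 8.659e-01 -8.000e-03  5.002e-01]
 [ 5.003e-01  1.440e-02 -8.658e-01]]
```

17 N was reached. I'll back off slowly, then move clear and look.

```bash
python3 -m pendant '[{"linear":[0,-0.008,0],"rotation":[0,0,0],"jaw":60},{"linear":[0,-0.01,0],"rotation":[0,0,0],"jaw":60},{"linear":[0,-0.02,0],"rotation":[0,0,0],"jaw":60},{"linear":[0,-0.06,0],"rotation":[0,0,0],"jaw":60},{"linear":[0,-0.1,0],"rotation":[0,0,0],"jaw":60},{"linear":[0,-0.15,0.05],"rotation":[0,0,0],"jaw":60},{"linear":[0,-0.15,0.1],"rotation":[0,0,0],"jaw":60},{"linear":[0,-0.15,0.15],"rotation":[0,0,0],"jaw":60}]'
python3 -m pendant '[{"linear":[0,-0.1,0.18],"rotation":[0,0,0],"jaw":60},{"linear":[0,-0.1,0.18],"rotation":[0,0,0],"jaw":60},{"linear":[0,-0.1,0.18],"rotation":[0,0,0],"jaw":60},{"linear":[0,-0.1,0.18],"rotation":[0,0,0],"jaw":60},{"linear":[0,-0.1,0.18],"rotation":[0,0,0],"jaw":60},{"linear":[0,0,0],"rotation":[0,0,0],"jaw":60},{"linear":[0,0,0],"rotation":[0,0,0],"jaw":60},{"linear":[0,0,0],"rotation":[0,0,0],"jaw":60}]'
python3 m.py
python3 - <<'E'
from h import *
p,d=camera("top");W=cloud(d,camera_model("top"));q,e=camera("side")
cv2.imwrite("pics/f.png",np.hstack([cv2.resize(x,(400,400)) for x in(q[160:360,150:350],p[170:270,80:180+0])])[...,::-1])
hsv=cv2.cvtColor(p,cv2.COLOR_RGB2HSV)
pale=(hsv[...,0]>10)&(hsv[...,0]<28)&(hsv[...,1]>80)&(W[...,2]>.222)&(W[...,2]<.24)&(W[...,1]>.15)
xs=[];ys=[];ya=[]
for lo in np.arange(.515,.595,.008):
    k=pale&(W[...,0]>=lo)&(W[...,0]<lo+.008)
    if k.sum()>10: xs.append(lo);ys.append(W[...,1][k].min());ya.append(W[...,1][k].max())
print(np.degrees(np.polyfit(xs,ys,1)[0]),np.degrees(np.polyfit(xs,ya,1)[0]),np.mean(ys),np.mean(ya))
E
```

```text
t: 22.53
position: [0.551, 0.0637, 0.0747]
eef_rot: [-1.932, -1.918, -0.531]
contact_force: [0.4, -0.0, 0.2]
finger_gap: 0.703
finger_force: 0.0
t: 23.2
position: [0.5534, -0.0357, 0.2562]
eef_rot: [-1.934, -1.922, -0.537]
contact_force: [-0.6, -0.1, -0.4]
finger_gap: 0.698
finger_force: 0.0
[-0.432 -0.049  1.754  0.486  1.652 -0.438] [ 0.55339563 -0.03565992  0.25619126] [-0.6 -0.1 -0.4] [-0.27  0.03  0.02]
0.2 19 [0.02  0.021 0.022]
0.21 1751 [0.034 0.155 0.229]
dark 203 [[0.503 0.2   0.   ]
 [0.523 0.202 0.017]
 [0.613 0.249 0.068]]
-0.14502116894048614 -0.3246346308349575 0.20658481483013214 0.24683750350878014
```

View pics/f.png

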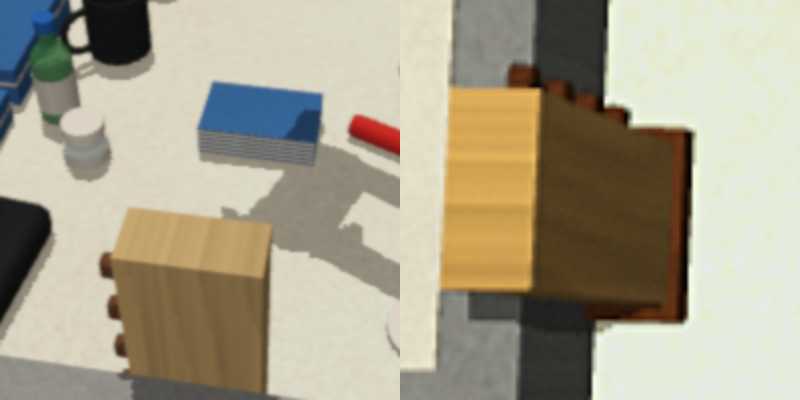

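The column stands upright. Its top end is level at z 0.229, and its foot face at y≈0.253 meets the cabinet face at 0.2535, with less than 0.3° of yaw. The nearby things in view are unmoved and the gripper is clear.

```bash
python3 -c "
from plant import env
print(env.job_done())"
```

```text
the job is handed in; nothing more can be done
None
```

I tipped the column upright on its foot edge, slid it standing to the cabinet, pressed its broad foot side flat against the cabinet at about 17 N, backed the gripper clear, and handed the job in (about 23 s of the 61 s allowed).

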